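Set and lock the umbrella hook on the pegboard

TASK

The umbrella hook on the black pegboard lying on the radiator shelf has come loose. First swing the hook round by its grip fin until its arm points at the notch in the index tongue; then turn the three wing bolts on the clamp strip clockwise fully home to their stops, the big middle one first and then the two small outer ones in either order. Leave the hook pointing at the notch, let go of everything, and do not push the umbrella frame, key or bamboo case about.

Things in the scene. Friction and masses are not known exactly. Their poses are not given: they have to be found in the camera images.
- board: black plastic pegboard, 330 x 340 x 12 mm, lying fixed on the shelf; origin at shelf level, z up, x away from the robot at yaw 0; reaches x -130 to +200, y +-170 mm. An aluminium clamp strip 44 x 300 mm, top 20 mm above the shelf, runs along y at x -75 mm; on it stand three captive wing bolts at y +110, 0, -110 mm. The hook pivots at x +60, y 0 mm
- bolt_a_grip (a point): point on the axis of the small outer wing bolt at the strip's +y end, at mid-height of its flat upright wing (a plain straight steel bar 40 mm long, 12 mm thick, 22 mm tall, clear of anything below it by 9 mm); the wing lies along this point's x axis, z is up; 43 mm above the shelf
- bolt_a (a joint): turn of the small outer wing bolt at the strip's +y end in rad: 0 = loose, wing square to the clamp strip's long edge; grows clockwise from above to the end stop at 1.571, where the wing lies parallel to that edge. Starts at 0.1 to 0.5. Friction 0.1 N m, stays where left, does not rise or sink
- bolt_mid_grip (a point): point on the axis of the large middle wing bolt, at mid-height of its flat upright wing (a plain straight steel bar 62 mm long, 14 mm thick, 26 mm tall, clear of anything below it by 9 mm); the wing lies along this point's x axis, z is up; 45 mm above the shelf
- bolt_mid (a joint): turn of the large middle wing bolt in rad: 0 = loose, wing square to the clamp strip's long edge; grows clockwise from above to the end stop at 1.571, where the wing lies parallel to that edge. Starts at 0.1 to 0.5. Friction 0.1 N m, stays where left, does not rise or sink
- bolt_b_grip (a point): point on the axis of the small outer wing bolt at the strip's -y end, at mid-height of its flat upright wing (a plain straight steel bar 40 mm long, 12 mm thick, 22 mm tall, clear of anything below it by 9 mm); the wing lies along this point's x axis, z is up; 43 mm above the shelf
- bolt_b (a joint): turn of the small outer wing bolt at the strip's -y end in rad: 0 = loose, wing square to the clamp strip's long edge; grows clockwise from above to the end stop at 1.571, where the wing lies parallel to that edge. Starts at 0.1 to 0.5. Friction 0.1 N m, stays where left, does not rise or sink
- hook_fin (a point): point on the pivot axis of the steel umbrella hook, at mid-height (39 mm above the shelf) of its upright grip fin, a bar 50 mm long, 12 mm thick, 26 mm tall, standing on a round hub 52 mm across; x runs along the fin and points out along the arm to the beak, z is up
- hook_tip (a point): the beak: outer end of the hook's arm, 85 mm out from the pivot, 22 mm above the shelf, where the 10 mm round bar turns up (to 55 mm above the shelf); axes as hook_fin
- hook (a joint): swing of the hook in rad, grows anticlockwise seen from above, 0 = arm along the board's +x; free from -1.6 to 0.7; starts between -1.25 and -0.7. Friction about 0.1 N m, stays where it is left; the bolts do not change this
- index: fixed aluminium index tongue, 16 mm wide, 3 mm thick, lying on the board under the hook; origin on the pivot axis at the board's top (12 mm above the shelf), x runs along the tongue to its notch, z up. Its direction lies within 0.3 rad of the board's +x
- notch (a point): the notch: the 14 mm gap between two upright ribs (24 mm long, 6 mm thick, 12 mm tall) at the tongue's end, 110 mm from the pivot; the hook's arm must point here
- aim (a point): point on the tongue's centre line 85 mm from the pivot, right under where the beak must stand when it points at the notch
- umbrella: compact umbrella frame of steel ribs with a black handle, about 290 x 40 x 40 mm, lying loose left of the board, roughly along its x; x along it; leave alone
- bike_key: bike lock key, 50 mm long with a green plastic bow, lying loose on the board beside the hook, 7 mm thick; leave alone
- case: sliding-lid bamboo case, 200 x 90 x 52 mm, loose on the shelf; origin under its centre; leave alone

How it is judged:
By the outcome, as a careful person would: the job done as asked, in the order asked, and still so for the second after the job is handed in, with the robot touching nothing.
It also fails if it takes over 58 s, if anything falls off the work surface, if the arm or the gripper's body presses on something with over 40 N, if the wrist force passes 120 N, or if a joint passes its speed limit or range.

ROBOT

A 6-joint arm with a two-finger parallel gripper is mounted at the origin on the work surface. World frame = base frame: x ahead of the robot, y to its left, z up, the work surface at z = 0. Lengths are in m, angles in degrees, forces in N, time in s.
With the tool pointing down it reaches from about 0.25 to 0.725 m from the base axis. Payload 9.7 kg.
Tool frame: the origin (TCP) lies between the finger pads; the fingertips stand 19 mm ahead of it and the grasp point (between the pads) is the TCP; z points along the fingers, y is the line along which they close (so a half turn about z gives the same grasp; the last joint's range is limited). The gripper opens to 85 mm and grips with 20 to 120 N. Pads are 22 mm wide; open, the fingers measure 114 mm over their backs; the gripper's body (76 mm by 85 mm) begins 54 mm behind the grasp point. The pads swing forward as they close: fully open they stand 13 mm farther back than shut.
Start: joints at [-74.886, 4.979, 10.078, 95.1, 0, 90], TCP at [0.143, -0.531, 0.25] pointing down, gripper open.
Joint ranges: [-179.16, 179.16], [-48.56, 103.87], [-65.8, 70.77], [-126.05, 130.52], [-82.76, 87.17], [-180, 180]. Speed limits (degrees/s): [127.2, 127.2, 147.25, 180, 180, 180].

INTERFACE

Orientations are given as [roll, pitch, yaw] about the fixed x, y, z axes, in that order (R = Rz(yaw) Ry(pitch) Rx(roll)).
In Python, from workcell import bot gives the robot as it stands. The module is installed in compiled form; this text tells all that it offers.
- The arm moves only by the shell command python3 -m crank 'ROWS' [OPENING] [FORCE]. ROWS is JSON, a list that holds one entry, the list of rows, each a list of 6 numbers: the shift along the world's x, y, z as a fraction of full scale, then the turn, a rotation vector about the world's x, y, z as a fraction of full scale. In form: [[[x, y, z, wx, wy, wz], ...]]. A call has 1 to 20 rows; each row shifts and turns the commanded pose from where the row before left it; what a row does not reach is not made up. Full scale, the value 1, is 20 mm for a shift and 0.12 rad for a turn. A row lasts 1/12 s, in which the tool goes at most 41.7 mm and 7.16 degrees, less where a joint would pass 70% of its speed; a pose out of reach is approached as far as the arm can. A call with a number of a shift or a turn outside -1 to 1 is refused whole. A call with a gripper value outside its range is refused whole. OPENING is the opening, from 0 (shut) to 1 (fully open), set as the call begins (- or left out, the last holds). The fingers move at their own pace and stop on an object; FORCE is the grip in N (left out, the last holds). Time passes only in rows, so rows that do not move let the fingers close. It gives the time, the measured TCP pose, the force, the opening and the grip force at its end, in the units of the state.
- bot.get_obs(): the state, without advancing time (a new reading comes with each control period).
- bot.camera(name): name is "scene" or "top" or "wrist"; returns the picture (384x512x3 uint8, red, green, blue); there is no depth.
- bot.camera_model(name): a dict with "vertical_fov" (degrees; the focal length in pixels is half the picture's height over the tangent of half this angle, whatever the lens; pixels are square), "cx", "cy" (the principal point, pixels), "R" (3x3) and "t" (3): a world point X has camera coordinates R X + t. Camera axes: x right, y down, z forward; pixel columns grow to the right and rows downward; lengths in m; the calibration is good to about 2 mm. A picture is of the moment at which its call begins: read the wrist's pose just before it. camera_model takes no time and is no camera call; for the wrist camera it gives the pose at the moment of the call.
- bot.job_done(): hands the job in; it is judged then, once.
The state is a dict: "time": time; "q": joint angles; "qd": joint speeds; "joint_efforts": joint torques, N m; "ee_pos": TCP position; "tcp_rot": TCP orientation; "wrist_force": force on the tool from outside, world axes, zero at the start; "torque": the same for the moment, N m; "opening": finger opening in m; "grasp_force": force on a finger pad.
Only numpy, scipy, OpenCV 4.12 (cv2) and the standard library are available. Lean on these libraries where they do the work, as an engineer would, in place of code of your own. Each camera call takes 0.05 s, during which the arm holds its last target. There are 200 camera calls.

## Working session

There is one attempt and no reset: what is moved stays moved. The work goes in short steps, Python scripts to look and compute and a shell command to move; the robot and the scene stay as the last step left them, time stands still between calls to the robot, and variables do not carry over. Pictures are saved under pics/ and viewed, at most 10 in all, crops included, and the job is handed in when it is done.

```bash
mkdir -p pics; python3 - <<'E'
from workcell import bot
import cv2,numpy as np
for n in("top","scene"):
    im=bot.camera(n);cv2.imwrite(f"pics/{n}0.png",im[:,:,::-1])
    m=bot.camera_model(n);print(n,m["vertical_fov"],m["cx"],m["cy"],np.round(m["R"],4).tolist(),np.round(m["t"],4).tolist())
o=bot.get_obs();print(o)
E
```

```text
top 46.076574166669076 258.034108953238 195.76692287173333 [[-0.0217, -0.9998, -0.0013], [-0.9835, 0.0216, -0.1794], [0.1794, -0.0027, -0.9838]] [0.0433, 0.6327, 1.1904]
scene 55.97904870452755 250.93193731695519 194.82060538949816 [[-0.4262, 0.9046, -0.0111], [0.7633, 0.353, -0.5412], [-0.4856, -0.2391, -0.8408]] [0.2539, -0.4565, 1.1664]
{'time': 0.1, 'q': array([-7.48872337e+01,  5.00791425e+00,  1.00381573e+01,  9.50994197e+01,
        5.40161352e-04,  9.00007424e+01]), 'qd': array([-0.11838789, -0.07012805,  0.09404164,  0.02375192,  0.01727434,
       -0.06022468]), 'joint_efforts': array([ 9.94629918e-04, -5.21562445e+01,  4.65652728e+01,  1.59850088e-02,
        1.18945101e-05,  1.23980851e-05]), 'ee_pos': array([ 0.14334949, -0.53079694,  0.24964679]), 'tcp_rot': array([-1.79930823e+02, -5.39264572e-04,  1.51120232e+01]), 'wrist_force': array([-0.04695769,  0.33494564, -0.82836495]), 'torque': array([ 0.00676151, -0.02370762, -0.00965766]), 'grasp_force': 0.0, 'opening': 0.08515729320402654}
```

View pics/top0.png

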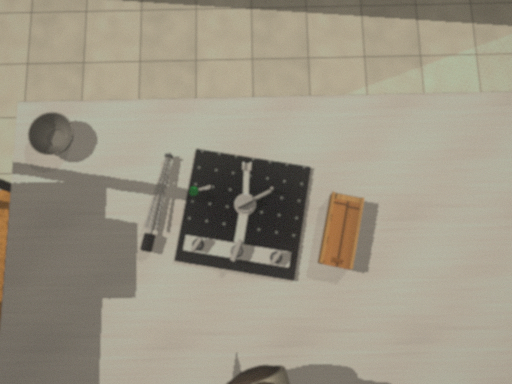

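View pics/scene0.png

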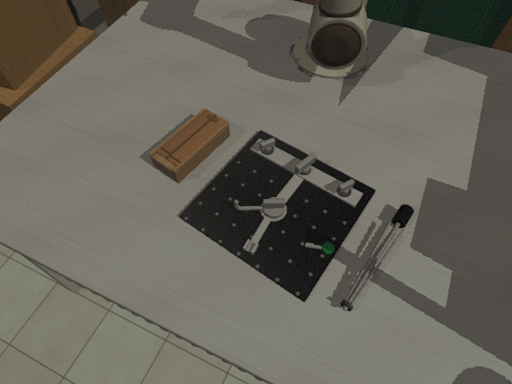

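The top view shows the board with corners at about (197,150), (311,167), (294,278) and (176,261). The hub is near (245,204), the notch near (247,167) and the beak near (271,190). The bolts are at about (198,244), (237,250) and (277,257), and the key is at (200,189). Next I measure these.

```bash
cat > h.py <<'E'
from workcell import bot
import cv2,numpy as np
def ray(m,uv,z):
    f=192/np.tan(np.radians(m["vertical_fov"]/2));R=np.array(m["R"]);t=np.array(m["t"])
    d=R.T@np.array([(uv[0]-m["cx"])/f,(uv[1]-m["cy"])/f,1]);c=-R.T@t
    return (c+d*(z-c[2])/d[2])[:3]
def pix(m,X):
    f=192/np.tan(np.radians(m["vertical_fov"]/2));p=np.array(m["R"])@X+np.array(m["t"])
    return np.array([m["cx"]+f*p[0]/p[2],m["cy"]+f*p[1]/p[2]])
def board2w(o,yaw,p): # p x,y,z in board
    c,s=np.cos(yaw),np.sin(yaw);return np.array([o[0]+c*p[0]-s*p[1],o[1]+s*p[0]+c*p[1],p[2]])
E
python3 - <<'E'
from h import *
m=bot.camera_model("top");im=cv2.imread("pics/top0.png")
g=im.max(2);k=np.zeros_like(g);k[140:290,165:325]=(g[140:290,165:325]<60)*255
k=cv2.morphologyEx(k,cv2.MORPH_CLOSE,np.ones((5,5)))
cs,_=cv2.findContours(k,0,1);c=max(cs,key=cv2.contourArea)
h=cv2.convexHull(c)[:,0]
W=np.array([ray(m,p,.012)[:2] for p in h])
r=cv2.minAreaRect((W*1000).astype(np.float32));print(r);B=cv2.boxPoints(r);print(B)
for n,p,z in[("hub",(245,204),.03),("notch",(247,167),.02),("tip",(271,190),.04),("a",(198,244),.045),("mid",(237,250),.045),("b",(277,257),.045)]:print(n,ray(m,p,z).round(4))
cv2.imwrite("pics/c1.png",cv2.resize(im[142:287,168:323],None,fx=5,fy=5,interpolation=cv2.INTER_CUBIC)[:600])
E
```

```text
((593.6588745117188, 72.48871612548828), (333.1754455566406, 320.0836486816406), 79.42388153076172)
[[ 405.76007  -61.89467]
 [ 720.4061  -120.64334]
 [ 781.5577   206.8721 ]
 [ 466.91162  265.6208 ]]
hub [0.6157 0.0666 0.03  ]
notch [0.7252 0.0593 0.02  ]
tip [ 0.6523 -0.0074  0.04  ]
a [0.5052 0.1967 0.045 ]
mid [0.4865 0.0901 0.045 ]
b [ 0.4651 -0.0186  0.045 ]
```

View pics/c1.png

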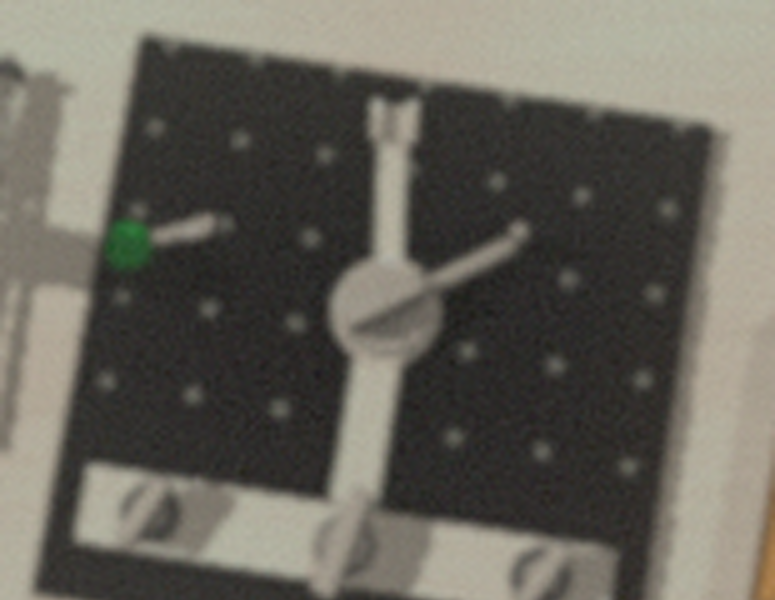

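Hub (0.616, 0.067), board yaw about -10.5°, tongue about -4° and hook arm about -64° in world. The sizes check: the tip is 83 mm out, the notch 110 mm, and the outer bolts 219 mm apart. I move above the hub with tool yaw 116 for a wrist look.

```bash
python3 -m crank '[[[0.79,1,0,0,0,0.49],[0.79,1,0,0,0,0.49],[0.79,1,0,0,0,0.49],[0.79,1,0,0,0,0.49],[0.79,1,0,0,0,0.49],[0.79,1,0,0,0,0.49],[0.79,1,0,0,0,0.49],[0.79,1,0,0,0,0.49],[0.79,1,0,0,0,0.49],[0.79,1,0,0,0,0.49],[0.79,1,0,0,0,0.49],[0.79,1,0,0,0,0.49],[0.79,1,0,0,0,0.49],[0.79,1,0,0,0,0.49],[0.79,1,0,0,0,0.49]]]' 1
python3 -m crank '[[[0.79,1,0,0,0,0.49],[0.79,1,0,0,0,0.49],[0.79,1,0,0,0,0.49],[0.79,1,0,0,0,0.49],[0.79,1,0,0,0,0.49],[0.79,1,0,0,0,0.49],[0.79,1,0,0,0,0.49],[0.79,1,0,0,0,0.49],[0.79,1,0,0,0,0.49],[0.79,1,0,0,0,0.49],[0.79,1,0,0,0,0.49],[0.79,1,0,0,0,0.49],[0.79,1,0,0,0,0.49],[0.79,1,0,0,0,0.49],[0.79,1,0,0,0,0.49],[0,0,0,0,0,0],[0,0,0,0,0,0]]]'
python3 - <<'E'
from h import *
im=bot.camera("wrist");m=bot.camera_model("wrist");cv2.imwrite("pics/w1.png",im[:,:,::-1])
np.save("w1.npy",m,allow_pickle=True);print(m["vertical_fov"],[(p,pix(m,np.array(p)).round()) for p in [(.6157,.0666,.052),(.4865,.0901,.058),(.5052,.1967,.054),(.4651,-.0186,.054)]])
E
```

```text
time: 1.35
ee_pos: [0.3809, -0.2298, 0.2501]
tcp_rot: [-180.0, -0.0, 65.8]
wrist_force: [0.1, 0.2, -0.2]
opening: 0.0855
grasp_force: 0.0
time: 2.77
ee_pos: [0.6177, 0.07, 0.249]
tcp_rot: [-179.9, -0.0, 116.3]
wrist_force: [-0.6, -0.5, 0.3]
opening: 0.0855
grasp_force: 0.0
66.54562392886058 [((0.6157, 0.0666, 0.052), array([253., 171.])), ((0.4865, 0.0901, 0.058), array([150.,  98.])), ((0.5052, 0.1967, 0.054), array([208.,   2.])), ((0.4651, -0.0186, 0.054), array([100., 180.]))]
```

View pics/w1.png

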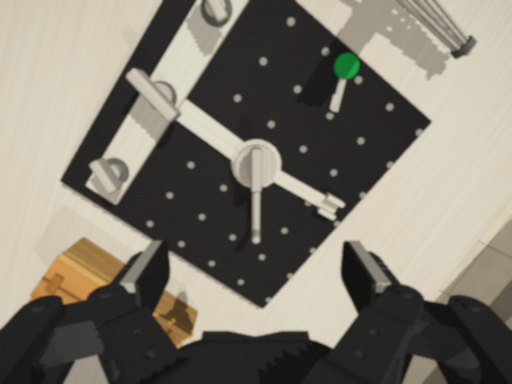

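The wrist view shows the hub at about (256,164), the arm pointing down to the beak at (256,240) and the notch ribs at (333,207). The mid wing runs (130,73)–(178,115), and bolt b is near (108,173). I zoom in for accuracy.

```bash
python3 - <<'E'
from h import *
im=cv2.imread("pics/w1.png")
cv2.imwrite("pics/c2.png",cv2.resize(im[50:255,80:350],None,fx=2.9,fy=2.9,interpolation=cv2.INTER_CUBIC))
E
```

```text
(no output)
```

View pics/c2.png

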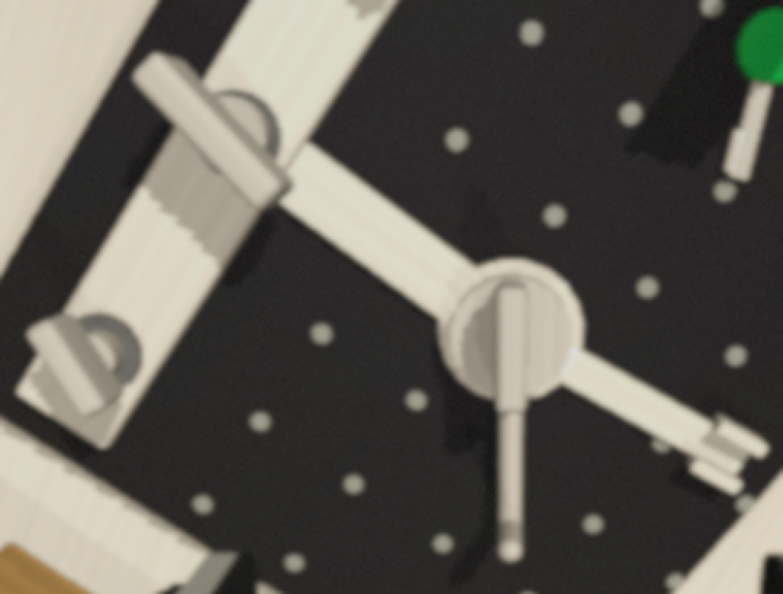

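```bash
cat > w.py <<'E'
from h import *
m=np.load("w1.npy",allow_pickle=True).item()
P=lambda u,v,z:ray(m,((u+.5)/2.9+79.5,(v+.5)/2.9+49.5),z)
def seg(n,a,b,z):
    A,B=P(*a,z),P(*b,z);d=B-A;print(n,"mid",((A+B)/2).round(4),"len",np.hypot(*d[:2]).round(4),"ang",np.degrees(np.arctan2(d[1],d[0])).round(1))
seg("fin",(512,287),(512,410),.052)
h=P(514,331,.026);print("hub",h.round(4),"r",np.linalg.norm(P(586,331,.026)-h).round(4))
seg("hub-tip",(512,349),(511,549),.052)
t=P(511,550,.055);n=P(731,457,.025);f=P(512,348,.052)
for q,k in((t,"tip"),(n,"notch")):
  for c in(h,f): d=q-c;print(k,q.round(4),np.hypot(*d[:2]).round(4),np.degrees(np.arctan2(d[1],d[0])).round(1))
seg("tongue",(572,365),(712,440),.015)
seg("rib1",(725,420),(768,452),.026);seg("rib2",(692,465),(740,490),.026)
seg("mid",(147,63),(276,197),.058);seg("b",(46,325),(98,408),.054)
seg("strip edge",(398,0),(106,447),.02)
E
python3 w.py
```

```text
fin mid [0.6189 0.0691 0.052 ] len 0.0489 ang -63.7
hub [0.6189 0.0712 0.026 ] r 0.03
hub-tip mid [0.6375 0.031  0.052 ] len 0.0855 ang -64.0
tip [ 0.6557 -0.0065  0.055 ] 0.086 -64.6
tip [ 0.6557 -0.0065  0.055 ] 0.0848 -64.0
notch [0.7288 0.0626 0.025 ] 0.1103 -4.5
notch [0.7288 0.0626 0.025 ] 0.1104 -3.7
tongue mid [0.6852 0.0652 0.015 ] len 0.072 ang -2.4
rib1 mid [0.7295 0.0741 0.026 ] len 0.0246 ang -10.3
rib2 mid [0.7274 0.0516 0.026 ] len 0.0248 ang -2.1
mid mid [0.4885 0.0946 0.058 ] len 0.0609 ang -21.5
b mid [ 0.4687 -0.012   0.054 ] len 0.0365 ang -39.2
strip edge mid [0.5021 0.0545 0.02  ] len 0.2257 ang -100.8
```

```bash
python3 -m crank '[[[0.06,0,-1,0,0,0],[0,0,-1,0,0,0],[0,0,-1,0,0,0],[0,0,-1,0,0,0],[0,0,-1,0,0,0],[0,0,-1,0,0,0],[0,0,-1,0,0,0],[0,0,-1,0,0,0],[0,0,-1,0,0,0],[0,0,-0.95,0,0,0],[0,0,0,0,0,0],[0,0,0,0,0,0]]]' 0.6
python3 -m crank '[[[0,0,0,0,0,0],[0,0,0,0,0,0],[0,0,0,0,0,0],[0,0,0,0,0,0],[0,0,0,0,0,0],[0,0,0,0,0,0]]]' 0 40
```

```text
time: 3.82
ee_pos: [0.6176, 0.0682, 0.051]
tcp_rot: [-179.9, -0.0, 116.1]
wrist_force: [0.9, -0.4, 0.9]
opening: 0.0511
grasp_force: 0.0
time: 4.32
ee_pos: [0.619, 0.0688, 0.0529]
tcp_rot: [179.9, 0.1, 116.2]
wrist_force: [-2.8, -1.6, 5.4]
opening: 0.0112
grasp_force: 40.6
```

```bash
python3 -m crank '[[[0,0,0,0,0,0.73],[0,0,0,0,0,0.73],[0,0,0,0,0,0.73],[0,0,0,0,0,0.73],[0,0,0,0,0,0.73],[0,0,0,0,0,0.73],[0,0,0,0,0,0.73],[0,0,0,0,0,0.73],[0,0,0,0,0,0.73],[0,0,0,0,0,0.73],[0,0,0,0,0,0.73],[0,0,0,0,0,0.73],[0,0,0,0,0,0],[0,0,0,0,0,0],[0,0,0,0,0,0]]]'
python3 - <<'E'
from h import *
im=bot.camera("wrist");m=bot.camera_model("wrist");cv2.imwrite("pics/w2.png",im[:,:,::-1]);np.save("w2.npy",m,allow_pickle=True)
print(bot.get_obs()["torque"])
E
```

```text
time: 5.57
ee_pos: [0.6188, 0.0686, 0.0529]
tcp_rot: [-180.0, 0.1, 176.4]
wrist_force: [-3.9, -3.3, 7.0]
opening: 0.0111
grasp_force: 40.7
[-0.53182976  0.77735475  0.11092833]
```

View pics/w2.png

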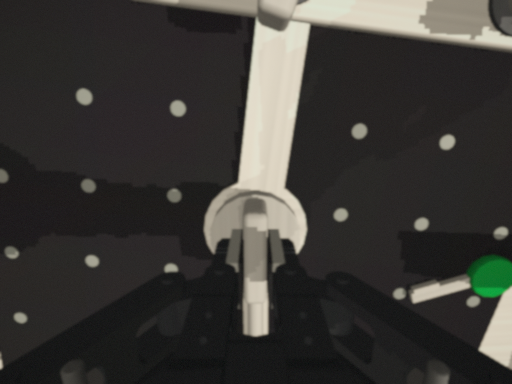

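The hook turned with the grip, and the fin is vertical at column 256. The gripper hides the notch, so I release, rise and look.

```bash
python3 -m crank '[[[0,0,0,0,0,0],[0,0,0,0,0,0],[0,0,0,0,0,0],[0,0,0,0,0,0],[0,0,1,0,0,0],[0,0,1,0,0,0],[0,0,1,0,0,0],[0,0,1,0,0,0],[0,0,1,0,0,0],[0,0,1,0,0,0],[0,0,1,0,0,0],[0,0,1,0,0,0],[0,0,1,0,0,0],[0,0,0.9,0,0,0],[0,0,0,0,0,0],[0,0,0,0,0,0]]]' 0.6
python3 - <<'E'
from h import *
im=bot.camera("wrist");m=bot.camera_model("wrist");cv2.imwrite("pics/w3.png",im[:,:,::-1]);np.save("w3.npy",m,allow_pickle=True)
cv2.imwrite("pics/c3.png",cv2.resize(im[:285,112:400,::-1],None,fx=2.1,fy=2.1,interpolation=cv2.INTER_CUBIC))
E
```

```text
time: 6.95
ee_pos: [0.6191, 0.0691, 0.25]
tcp_rot: [180.0, 0.1, 176.4]
wrist_force: [0.3, -0.4, -0.4]
opening: 0.0512
grasp_force: 0.0
```

View pics/c3.png

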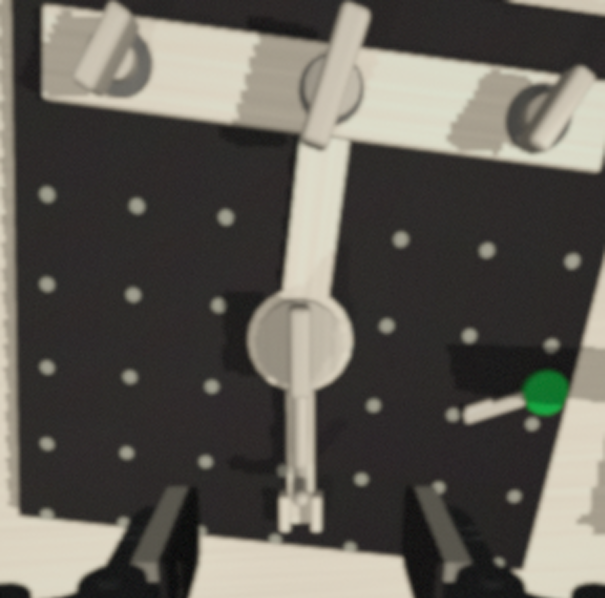

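The hook lies over the tongue, with the beak near (298,485) and the ribs at (286,515) and (317,515) in the crop. A closer crop lets me measure the angle error.

```bash
python3 - <<'E'
import cv2
im=cv2.imread("pics/w3.png")
cv2.imwrite("pics/c4.png",cv2.resize(im[135:260,210:300],None,fx=4.8,fy=4.8,interpolation=cv2.INTER_CUBIC))
E
```

```text
(no output)
```

View pics/c4.png

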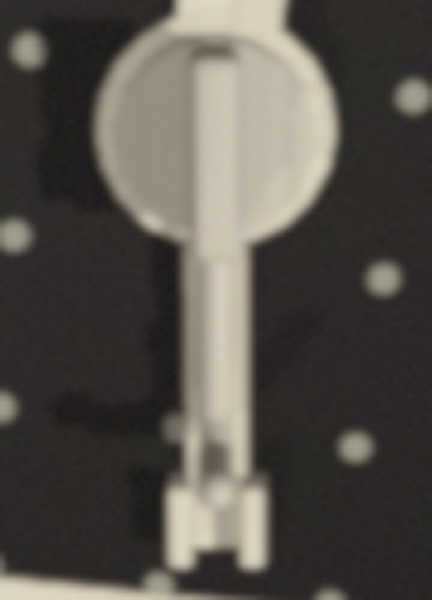

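```bash
cat > w3.py <<'E'
from h import *
m=np.load("w3.npy",allow_pickle=True).item()
def S(n,a,b,za,zb,s,o):
    Q=lambda p,z:ray(m,((p[0]+.5)/s-.5+o[0],(p[1]+.5)/s-.5+o[1]),z)
    A,B=Q(a,za),Q(b,zb);d=B-A;print(n,A.round(4),B.round(4),"mid",((A+B)/2).round(4),"len",np.hypot(*d[:2]).round(4),"ang",np.degrees(np.arctan2(d[1],d[0])).round(1))
k=(4.8,(210,135))
S("fin",(216,60),(219,255),.052,.052,*k)
S("finmid-tip",(217.5,158),(219,492),.052,.055,*k)
S("finmid-notch",(217.5,158),(216.5,525),.052,.027,*k)
S("tongue",(217,300),(217,450),.015,.015,*k)
S("ribs",(180,525),(253,525),.027,.027,*k)
S("notch-tip",(219,492),(216.5,525),.055,.027,*k)
k=(2.1,(112,0))
S("mid",(356,4),(315,141),.058,.058,*k)
S("a",(580,70),(542,145),.054,.054,*k)
S("b",(119,5),(88,83),.054,.054,*k)
E
python3 w3.py
```

```text
fin [0.5937 0.0706 0.052 ] [0.6401 0.0684 0.052 ] mid [0.6169 0.0695 0.052 ] len 0.0465 ang -2.7
finmid-tip [0.6166 0.0695 0.052 ] [0.7006 0.0646 0.055 ] mid [0.6586 0.0671 0.0535] len 0.0842 ang -3.3
finmid-notch [0.6166 0.0695 0.052 ] [0.7242 0.0625 0.027 ] mid [0.6704 0.066  0.0395] len 0.1079 ang -3.7
tongue [0.6637 0.0664 0.015 ] [0.7075 0.0636 0.015 ] mid [0.6856 0.065  0.015 ] len 0.0438 ang -3.6
ribs [0.7236 0.0525 0.027 ] [0.7248 0.0724 0.027 ] mid [0.7242 0.0625 0.027 ] len 0.0199 ang 86.4
notch-tip [0.7006 0.0646 0.055 ] [0.7242 0.0625 0.027 ] mid [0.7124 0.0635 0.041 ] len 0.0237 ang -5.2
mid [0.458  0.1042 0.058 ] [0.5135 0.0828 0.058 ] mid [0.4857 0.0935 0.058 ] len 0.0595 ang -21.1
a [0.4902 0.2076 0.054 ] [0.5217 0.1916 0.054 ] mid [0.506  0.1996 0.054 ] len 0.0353 ang -26.9
b [ 0.4505 -0.0025  0.054 ] [ 0.4813 -0.0217  0.054 ] mid [ 0.4659 -0.0121  0.054 ] len 0.0363 ang -32.0
```

The hook sits within about 0.5° of the tongue direction (-3.3° against -3.6°). The mid bolt is at (0.4865, 0.0945) with its wing at -21°, and the stop is at -100.6°.

```bash
python3 -m crank '[[[-0.95,0.18,-0.4,0,0,-0.37],[-0.95,0.18,-0.4,0,0,-0.37],[-0.95,0.18,-0.4,0,0,-0.37],[-0.95,0.18,-0.4,0,0,-0.37],[-0.95,0.18,-0.4,0,0,-0.37],[-0.95,0.18,-0.4,0,0,-0.37],[-0.95,0.18,-0.4,0,0,-0.37],[0,0,-0.92,0,0,0],[0,0,-0.92,0,0,0],[0,0,-0.92,0,0,0],[0,0,-0.92,0,0,0],[0,0,-0.92,0,0,0],[0,0,-0.92,0,0,0],[0,0,-0.92,0,0,0],[0,0,-0.92,0,0,0],[0,0,0,0,0,0],[0,0,0,0,0,0]]]' 0.6
python3 -m crank '[[[0,0,0,0,0,0],[0,0,0,0,0,0],[0,0,0,0,0,0],[0,0,0,0,0,0],[0,0,0,0,0,0],[0,0,0,0,0,0]]]' 0 60
```

```text
time: 8.42
ee_pos: [0.4843, 0.094, 0.0446]
tcp_rot: [-179.9, -0.2, 158.6]
wrist_force: [0.9, 1.0, -0.4]
opening: 0.0515
grasp_force: 0.0
time: 8.92
ee_pos: [0.4859, 0.0936, 0.0476]
tcp_rot: [-180.0, 0.1, 158.6]
wrist_force: [-3.7, -4.8, 6.6]
opening: 0.0237
grasp_force: 58.6
```

```bash
python3 -m crank '[[[0,0,0,0,0,0],[0,0,0,0,0,0],[0,0,0,0,0,0]]]'
python3 - <<'E'
from h import *
im=bot.camera("wrist");cv2.imwrite("pics/w4.png",im[:,:,::-1]);print(bot.get_obs()["torque"])
E
```

```text
time: 9.17
ee_pos: [0.4858, 0.0936, 0.0476]
tcp_rot: [-180.0, 0.1, 158.6]
wrist_force: [-3.2, -3.9, 4.9]
opening: 0.0236
grasp_force: 58.6
[-1.02854781  0.81106105 -0.01838137]
```

View pics/w4.png

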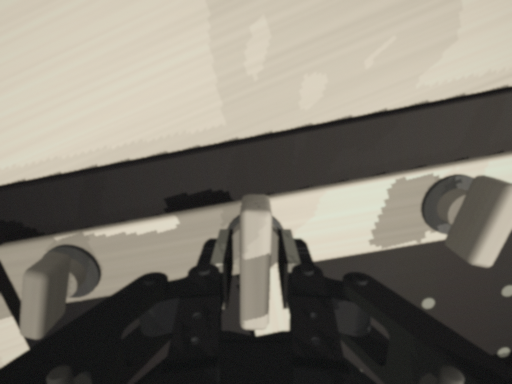

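The fingers line up with the wing at column 256, but they are low and clamping the round stem under it (23.6 mm instead of 14 mm). I open, rise 9 mm and grip again.

```bash
python3 -m crank '[[[0,0,0,0,0,0],[0,0,0,0,0,0],[0.03,0.03,0.45,0,0,0],[0,0,0,0,0,0],[0,0,0,0,0,0]]]' 0.6
python3 -m crank '[[[0,0,0,0,0,0],[0,0,0,0,0,0],[0,0,0,0,0,0],[0,0,0,0,0,0],[0,0,0,0,0,0],[0,0,0,0,0,0]]]' 0 60
```

```text
time: 9.63
ee_pos: [0.4869, 0.0951, 0.0562]
tcp_rot: [179.9, 0.1, 158.6]
wrist_force: [0.0, -0.7, -0.7]
opening: 0.0514
grasp_force: 0.0
time: 10.13
ee_pos: [0.4858, 0.0938, 0.0552]
tcp_rot: [-179.9, 0.0, 158.6]
wrist_force: [-2.5, -6.6, 6.4]
opening: 0.0133
grasp_force: 59.3
```

```bash
python3 -m crank '[[[-0.04,-0.05,0,0,0,-0.71],[0,0,0,0,0,-0.71],[0,0,0,0,0,-0.71],[0,0,0,0,0,-0.71],[0,0,0,0,0,-0.71],[0,0,0,0,0,-0.71],[0,0,0,0,0,-0.71],[0,0,0,0,0,-0.71],[0,0,0,0,0,-0.71],[0,0,0,0,0,-0.71],[0,0,0,0,0,-0.71],[0,0,0,0,0,-0.71],[0,0,0,0,0,-0.71],[0,0,0,0,0,-0.71],[0,0,0,0,0,-0.71],[0,0,0,0,0,-0.71],[0,0,0,0,0,-0.4],[0,0,0,0,0,0],[0,0,0,0,0,0]]]'; python3 -c "
from workcell import bot;o=bot.get_obs();print(o['torque'],o['q'])"
```

```text
time: 11.72
ee_pos: [0.4865, 0.094, 0.0553]
tcp_rot: [179.9, -0.0, 77.8]
wrist_force: [5.2, -0.8, -2.1]
opening: 0.0125
grasp_force: 59.0
[-0.02715834 -1.26099749  0.66429396] [ 1.09427840e+01 -1.74820171e+00 -1.84257736e+01  7.31847207e+01
 -2.04759115e-02  1.13151284e+02]
```

```bash
python3 -m crank '[[[0,0,0,0,0,-0.35],[0,0,0,0,0,0],[0,0,0,0,0,0]]]'; python3 -c "
from workcell import bot;o=bot.get_obs();print(o['torque'])"
```

```text
time: 11.97
ee_pos: [0.4865, 0.094, 0.0553]
tcp_rot: [179.9, -0.0, 75.5]
wrist_force: [6.0, -1.2, -0.8]
opening: 0.013
grasp_force: 66.2
[-0.14706654 -1.16780061  1.48883286]
```

Torque has risen to 1.5 N m with no further turn, so the mid bolt is at its stop. Next is bolt a.

```bash
python3 -m crank '[[[0,0,0,0,0,0],[0,0,0,0,0,0],[0,0,0,0,0,0],[0,0,0,0,0,0],[0,0,1,0,0,0],[0,0,1,0,0,0],[0,0,1,0,0,0]]]' 0.6
python3 -m crank '[[[0.08,0.45,0,0,0,0.94],[0.08,0.45,0,0,0,0.94],[0.08,0.45,0,0,0,0.94],[0.08,0.45,0,0,0,0.94],[0.08,0.45,0,0,0,0.94],[0.08,0.45,0,0,0,0.94],[0.08,0.45,0,0,0,0.94],[0.08,0.45,0,0,0,0.94],[0.08,0.45,0,0,0,0.94],[0.08,0.45,0,0,0,0.94],[0.08,0.45,0,0,0,0.94],[0.08,0.45,0,0,0,0.94],[0,0,0,0,0,0],[0,0,0,0,0,0]]]'
python3 - <<'E'
from h import *
im=bot.camera("wrist");cv2.imwrite("pics/w5.png",im[:,:,::-1]);print(bot.get_obs()["tcp_rot"])
m=bot.camera_model("wrist");print([pix(m,np.array(p)).round() for p in[(.506,.202,.054),(.466,-.0143,.054),(.486,.0938,.058)]])
im=bot.camera("top");cv2.imwrite("pics/t5.png",im[:,:,::-1])
E
```

```text
time: 12.55
ee_pos: [0.4849, 0.0937, 0.1155]
tcp_rot: [-179.9, 0.0, 75.3]
wrist_force: [1.1, -0.1, 0.5]
opening: 0.0515
grasp_force: 0.0
time: 13.72
ee_pos: [0.5044, 0.2019, 0.1149]
tcp_rot: [-180.0, -0.0, 152.7]
wrist_force: [-0.0, 0.1, 0.9]
opening: 0.0514
grasp_force: 0.0
[-1.79971035e+02 -1.35623749e-02  1.52686224e+02]
[array([256., 217.]), array([-28., 297.]), array([105., 262.])]
```

```bash
python3 -m crank '[[[0.06,0,-1,0,0,0],[0,0,-1,0,0,0],[0,0,-1,0,0,0],[0,0,-0.05,0,0,0],[0,0,0,0,0,0],[0,0,0,0,0,0]]]'
python3 -m crank '[[[0,0,0,0,0,0],[0,0,0,0,0,0],[0,0,0,0,0,0],[0,0,0,0,0,0],[0,0,0,0,0,0],[0,0,0,0,0,0]]]' 0 60
```

```text
time: 14.32
ee_pos: [0.5062, 0.2017, 0.0552]
tcp_rot: [180.0, 0.0, 152.8]
wrist_force: [0.4, 0.5, -1.1]
opening: 0.0514
grasp_force: 0.0
time: 14.82
ee_pos: [0.5062, 0.2016, 0.0552]
tcp_rot: [180.0, 0.1, 152.9]
wrist_force: [-1.8, -2.9, 5.0]
opening: 0.0105
grasp_force: 60.6
```

```bash
python3 -m crank '[[[0,0,0,0,0,-0.7],[0,0,0,0,0,-0.7],[0,0,0,0,0,-0.7],[0,0,0,0,0,-0.7],[0,0,0,0,0,-0.7],[0,0,0,0,0,-0.7],[0,0,0,0,0,-0.7],[0,0,0,0,0,-0.7],[0,0,0,0,0,-0.7],[0,0,0,0,0,-0.7],[0,0,0,0,0,-0.7],[0,0,0,0,0,-0.7],[0,0,0,0,0,-0.7],[0,0,0,0,0,-0.7],[0,0,0,0,0,-0.7],[0,0,0,0,0,-0.7],[0,0,0,0,0,0],[0,0,0,0,0,0]]]'; python3 -c "
from workcell import bot;o=bot.get_obs();print(o['torque'])"
```

```text
time: 16.32
ee_pos: [0.5066, 0.2021, 0.0553]
tcp_rot: [179.9, -0.1, 76.1]
wrist_force: [0.9, -1.1, 5.9]
opening: 0.0104
grasp_force: 64.9
[-0.20237133 -0.30674499  0.98398516]
```

```bash
python3 -m crank '[[[0,0,0,0,0,0],[0,0,0,0,0,0],[0,0,0,0,0,0],[0,0,0,0,0,0],[0,0,1,0,0,0],[0,0,1,0,0,0],[0,0,1,0,0,0]]]' 0.6
python3 -m crank '[[[-0.155,-0.83,0,0,0,0.77],[-0.155,-0.83,0,0,0,0.77],[-0.155,-0.83,0,0,0,0.77],[-0.155,-0.83,0,0,0,0.77],[-0.155,-0.83,0,0,0,0.77],[-0.155,-0.83,0,0,0,0.77],[-0.155,-0.83,0,0,0,0.77],[-0.155,-0.83,0,0,0,0.77],[-0.155,-0.83,0,0,0,0.77],[-0.155,-0.83,0,0,0,0.77],[-0.155,-0.83,0,0,0,0.77],[-0.155,-0.83,0,0,0,0.77],[-0.155,-0.83,0,0,0,0.77],[0,0,0,0,0,0],[0,0,-1,0,0,0],[0,0,-1,0,0,0],[0,0,-1,0,0,0],[0,0,0,0,0,0],[0,0,0,0,0,0]]]'
python3 -m crank '[[[0,0,0,0,0,0],[0,0,0,0,0,0],[0,0,0,0,0,0],[0,0,0,0,0,0],[0,0,0,0,0,0],[0,0,0,0,0,0]]]' 0 60
```

```text
time: 16.9
ee_pos: [0.5054, 0.2016, 0.1143]
tcp_rot: [-179.9, 0.0, 75.9]
wrist_force: [0.5, 0.2, -0.0]
opening: 0.0511
grasp_force: 0.0
time: 18.48
ee_pos: [0.4648, -0.0136, 0.0536]
tcp_rot: [-179.9, -0.1, 144.7]
wrist_force: [-0.1, -0.2, 0.2]
opening: 0.0512
grasp_force: 0.0
time: 18.98
ee_pos: [0.4659, -0.0145, 0.0555]
tcp_rot: [-180.0, 0.1, 144.7]
wrist_force: [-3.6, -4.0, 6.2]
opening: 0.0106
grasp_force: 60.0
```

Bolt b is gripped (10.6 mm). I turn it -69°, against about 65° needed.

```bash
python3 -m crank '[[[0,0,0,0,0,-0.7],[0,0,0,0,0,-0.7],[0,0,0,0,0,-0.7],[0,0,0,0,0,-0.7],[0,0,0,0,0,-0.7],[0,0,0,0,0,-0.7],[0,0,0,0,0,-0.7],[0,0,0,0,0,-0.7],[0,0,0,0,0,-0.7],[0,0,0,0,0,-0.7],[0,0,0,0,0,-0.7],[0,0,0,0,0,-0.7],[0,0,0,0,0,-0.7],[0,0,0,0,0,-0.7],[0,0,0,0,0,-0.3],[0,0,0,0,0,0],[0,0,0,0,0,0]]]'; python3 -c "
from workcell import bot;o=bot.get_obs();print(o['torque'])"
```

```text
time: 20.4
ee_pos: [0.4663, -0.0144, 0.0556]
tcp_rot: [179.9, 0.0, 75.4]
wrist_force: [0.2, -3.1, 5.2]
opening: 0.0105
grasp_force: 66.4
[-0.75483745  0.15740755  1.41879906]
```

```bash
python3 -m crank '[[[0,0,0,0,0,0],[0,0,0,0,0,0],[0,0,0,0,0,0],[0,0,0,0,0,0],[0,0,1,0,0,0],[0,0,1,0,0,0],[0,0,1,0,0,0],[0,0,1,0,0,0],[0,0,1,0,0,0]]]' 0.6
python3 -m crank '[[[0.51,0.28,0.33,0,0,0.98],[0.51,0.28,0.33,0,0,0.98],[0.51,0.28,0.33,0,0,0.98],[0.51,0.28,0.33,0,0,0.98],[0.51,0.28,0.33,0,0,0.98],[0.51,0.28,0.33,0,0,0.98],[0.51,0.28,0.33,0,0,0.98],[0.51,0.28,0.33,0,0,0.98],[0.51,0.28,0.33,0,0,0.98],[0.51,0.28,0.33,0,0,0.98],[0.51,0.28,0.33,0,0,0.98],[0.51,0.28,0.33,0,0,0.98],[0.51,0.28,0.33,0,0,0.98],[0.51,0.28,0.33,0,0,0.98],[0.51,0.28,0.33,0,0,0.98],[0,0,0,0,0,0],[0,0,0,0,0,0]]]'
python3 - <<'E'
from h import *
im=bot.camera("wrist");m=bot.camera_model("wrist");cv2.imwrite("pics/w6.png",im[:,:,::-1]);np.save("w6.npy",m,allow_pickle=True)
cv2.imwrite("pics/c6.png",cv2.resize(im[:285,112:400,::-1],None,fx=2.1,fy=2.1,interpolation=cv2.INTER_CUBIC))
E
```

```text
time: 21.15
ee_pos: [0.4653, -0.014, 0.155]
tcp_rot: [-180.0, 0.0, 75.3]
wrist_force: [0.3, 0.4, 0.3]
opening: 0.0514
grasp_force: 0.0
time: 22.57
ee_pos: [0.6187, 0.0702, 0.2526]
tcp_rot: [-180.0, -0.0, 176.2]
wrist_force: [0.6, 0.6, -0.6]
opening: 0.0512
grasp_force: 0.0
```

View pics/c6.png

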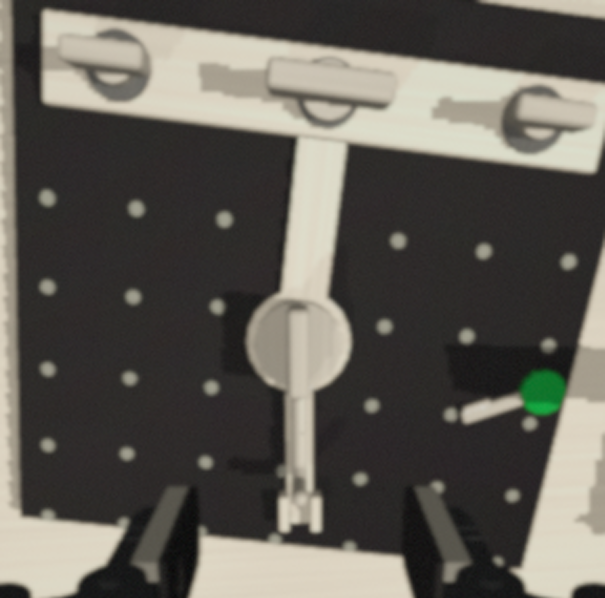

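The last view shows all three wings parallel to the strip: b (60,45)–(142,60), mid (270,75)–(395,90) and a (518,105)–(595,118). The hook still lies on the tongue with its beak at the notch, near (300,500), and the key has not moved.

```bash
python3 -c "
from workcell import bot;print(bot.job_done())"
```

```text
the job is handed in; nothing more can be done
None
```

Job handed in at about 22.6 s: the hook points at the notch to within about half a degree, all three wing bolts are at their stops (middle first, then +y, then −y), and the gripper is clear; the key is where it was, and I didn't re-check the umbrella or case by camera.

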